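Unbolt the finishing cabinet and push its window up to the working mark

ROBOT

A 7-joint arm with a two-finger parallel gripper is mounted at the origin on a cart in front of the work surface, level with it; the furniture and walls round the work are solid. World frame = base frame: x ahead of the robot, y to its left, z up, the work surface at z = 0. Lengths are in mm, angles in degrees, forces in N, time in s.
With the tool pointing down it reaches from about 425 to 975 mm from the base axis. Payload 16.7 kg.
Tool frame: the origin (TCP) lies midway between the tips of the shut fingers; the grasp point (between the pads) lies 19 mm behind it; z points along the fingers, y is the direction in which the jaws open and shut (so a half turn about z gives the same grasp; the last joint's range is limited). The gripper opens to 85 mm and grips with 20 to 120 N. Pads are 22 mm wide; open, the fingers measure 114 mm over their backs; the gripper's body (76 mm by 85 mm) begins 54 mm behind the grasp point. The pads swing forward as they close: fully open they stand 13 mm farther back than shut.
Start: joints at [-85.056, 24.414, 4.234, 92.017, -1.954, 63.644, -3.845], TCP at [157.702, 656.282, 231.302] pointing down, gripper open.
Joint ranges: [-163.25, 163.25], [-28.42, 122.38], [-70.27, 78.77], [12.13, 141.07], [-58.53, 238.53], [9.26, 117.41], [-156.51, 156.51]. Speed limits (degrees/s): [108.29, 108.29, 136.94, 136.94, 172.46, 172.46, 172.46].

INTERFACE

Orientations are given as [roll, pitch, yaw] about the fixed x, y, z axes, in that order (R = Rz(yaw) Ry(pitch) Rx(roll)).
In Python, from plant import robot, read_camera gives the robot as it stands.
- The arm moves only by the tool jog_arm, never from a script. Its argument "steps" is a list of rows, each a list of 5 numbers: the closure in counts, from 0 (fully open) to 255 (shut), then the shift along the tool's x, y, z in cm, then the turn about the tool's z in degrees. A call has 1 to 10 rows; each row shifts and turns the commanded pose from where the row before left it, along the tool's axes as they then stand; what a row does not reach is not made up. A row lasts 1/10 s, in which the tool goes at most 50 mm and 8.59 degrees, less where a joint would pass 70% of its speed; a pose out of reach is approached as far as the arm can. A call is refused whole if a number of a shift passes 5 or a number of a turn 8.59, either way. A call with a gripper value outside its range is refused whole. The fingers move at their own pace and stop on an object; "squeeze" is the grip in N (left out, the last holds). Time passes only in rows, so rows that do not move let the fingers close. It gives the time, the measured TCP pose, the force and the opening at its end, in the units of the state.
- robot.state(): the state, without advancing time (a new reading comes with each control period).
- read_camera(name): name is "scene" or "top"; returns a dict with "image" (384x512x3 uint8, red, green, blue), "depth" (384x512 float32, mm along the optical axis (not along the pixel's ray), 0 where there is no reading), "vertical_fov" (degrees; the focal length in pixels is half the picture's height over the tangent of half this angle, whatever the lens; pixels are square), "cx", "cy" (the principal point, pixels), "R" (3x3) and "t" (3): a world point X has camera coordinates R X + t. Camera axes: x right, y down, z forward; pixel columns grow to the right and rows downward; lengths in mm; the calibration is good to about 2 mm. A picture is of the moment at which its call begins.
- robot.sign_off(): hands the job in, once; it reports no verdict.
The state is a dict: "time_s": time; "joint_positions": joint angles; "qvel": joint speeds; "joint_efforts": joint torques, N m; "tcp_pos": TCP position; "ee_rot": TCP orientation; "force": force on the tool from outside, world axes, zero at the start; "torque": the same for the moment, N m; "finger_gap": finger opening in mm.
Only numpy, scipy, OpenCV 4.12 (cv2) and the standard library are available. Lean on these libraries where they do the work, as an engineer would, in place of code of your own. Each camera call takes 0.05 s, during which the arm holds its last target. There are 200 camera calls.

TASK

Open the finishing cabinet for work: with a fingertip push the barrel bolt on its left jamb fully back, then, from beneath the lip, push the counterweighted window up until the lip is level with the pointer on the right jamb, and leave it there. Grasp nothing - do not pinch the lip or the bolt's knob - push gently, and do not shift the pointer or the things lying about.

Things in the scene. Friction and masses are not known exactly. Their poses are not given: they have to be found in the camera images.
- cabinet: Grey sheet-metal cabinet fixed on the bench, 416 wide over its jambs, 205 deep, 392 tall, black duct elbow on top. Origin: middle of the lower front edge, on the bench; x into the cabinet, y to its left, z up. The front leans back 20 degrees from vertical. Aluminium jambs, 58 wide, stand left and right of the clear window, their faces 10 in front of its plane.
- sash (a joint): The window's travel up its slope, m: 0 shut (start), 0.13 at the top stop. Counterweights in the side channels balance it: it stays where it is left; moving it takes 2 to 4 N, to 6 N if fast. With the bolt shut it rises only about 5 mm. It can also be pressed down again from on top of the lip.
- lip_under (a point): Middle of the lip's underside, 16 behind its front edge, 27 in front of the grey sill panel below; about 115 above the bench at the start. The lip is a 284 long ledge, 14 thick with the rubber strip on top. The front below it is open to the bench, so fingertips can go in under the lip from the front, pointing forward and down. Moves with the window. Axes as lip_end.
- lip_end (a point): Middle of the thickness of the lip's right end, 7 above its underside, 142 right of lip_under: what is set level with the pointer. Moves with the window. Axes: z up along the sloping front (20 degrees back from vertical), y along the front to the left, x square into the front (forward and 20 degrees down).
- pointer_tip (a point): Tip of the flat steel pointer clamped on the right jamb's scale; it points left at the lip's end, 5 beyond it. Do not shift it. It stands 50 to 110 up the slope from the lip's starting level, differently each time. The z of lip_end in this point's frame is how far the lip is past the mark (negative: below). Axes as lip_end.
- bolt (a joint): Travel of the barrel bolt on the left jamb, m: 0 shut (its end lies 15 mm over the lip's left end and holds the window down), 0.024 fully back to the left, at its stop. Clear of the lip beyond 0.016. Slides at about 2 to 3 N and stays where it is left.
- bolt_knob (a point): Centre of the bolt's steel ball knob, 18 across, 36 in front of the left jamb's face, on an 8 thick stalk slanting up and out from the bolt. At the start it is 26 left of the lip's left end and 36 above the lip's top along the slope: there is room for a fingertip right of the knob, above the lip. It moves 24 along y as the bolt is drawn. Axes as lip_end.
- palm_sander: Bystander, loose: red and grey palm sander, 148x149x140, standing on the bench to the left of the cabinet. Origin: centre of its underside.
- tape_measure: Bystander, loose: yellow tape measure, 61x76x66, front left. Origin: centre of its underside.
- jar_teal_lid: Bystander, loose: glass jar of hardware with a teal lid, 60 across, 109 tall, front right. Origin: centre of its underside.
- sanding_block: Bystander, loose: cork sanding block, 105x123x32, left of the cabinet. Origin: centre of its underside.
- paste_pot: Bystander, loose: small white pot, 45 across, 34 tall, front right. Origin: centre of its underside.
- work_strip: Loose: grooved fir strip, 200x62x26, lying inside the cabinet behind the window. Origin: centre of its underside.
- pot_on_top: Loose: small white pot, 41 across, 28 tall, on top of the cabinet. Origin: centre of its underside.

How it is judged:
By the outcome, as a careful person would: the job done as asked, in the order asked, and still so for the second after the job is handed in, with the robot touching nothing.
It also fails if it takes over 42 s, if anything falls off the work surface, if the arm or the gripper's body presses on something with over 40 N, if the wrist force passes 120 N, or if a joint passes its speed limit or range.

## Working session

There is one attempt and no reset: what is moved stays moved. The work goes in short steps, Python scripts to look and compute and a tool call to move; the robot and the scene stay as the last step left them, time stands still between calls to the robot, and variables do not carry over. Pictures are saved under pics/ and viewed, about 8 in all and at most 12, crops included, and the job is handed in when it is done.

Besides the shell and the picture viewer there is one more tool, called after "Emit:" as a command line: name --pt "numbers of a row" for each row, then --argument value for the rest. jog_arm: Moves the arm, as the interface text tells. Its arguments: {"type":"object","properties":{"steps":{"type":"array"},"squeeze":{"type":"number"}},"required":["steps"]}

```bash
ls; mkdir -p pics; cat > h.py <<'E'
import numpy as np, cv2, pickle
from scipy.spatial.transform import Rotation as Ro
from plant import robot, read_camera
def grab(n,f=None):
    c=read_camera(n); pickle.dump(c,open(f'pics/{f or n}.pkl','wb'))
    cv2.imwrite(f'pics/{f or n}.png',c['image'][:,:,::-1]); return c
def load(f): return pickle.load(open(f'pics/{f}.pkl','rb'))
def foc(c): return c['image'].shape[0]/2/np.tan(np.radians(c['vertical_fov'])/2)
def cloud(c):
    d=c['depth']; v,u=np.mgrid[:d.shape[0],:d.shape[1]]; f=foc(c)
    P=np.stack([(u-c['cx'])/f*d,(v-c['cy'])/f*d,d],-1)
    P=(P-np.array(c['t']))@np.array(c['R']); P[d==0]=np.nan; return P
def proj(c,X):
    p=np.atleast_2d(X)@np.array(c['R']).T+np.array(c['t']); f=foc(c)
    return np.c_[p[:,0]/p[:,2]*f+c['cx'],p[:,1]/p[:,2]*f+c['cy']]
E
python3 - <<'E'
from h import *
a=grab('scene');b=grab('top')
for c in (a,b): print(foc(c),c['cx'],c['cy'],-np.array(c['R']).T@c['t'],np.array(c['R']).round(3).tolist())
cv2.imwrite('pics/a.png',cv2.resize(a['image'][:,:,::-1],(800,600),interpolation=cv2.INTER_CUBIC))
cv2.imwrite('pics/b.png',cv2.resize(b['image'][:,:,::-1],(800,600),interpolation=cv2.INTER_CUBIC))
print(robot.state())
E
```

```text
pics
468.05528429137746 255.44517701253102 194.8181659279783 [-644.54794969  917.8864864  1138.07220803] [[-0.617, -0.787, 0.004], [-0.424, 0.328, -0.845], [0.664, -0.522, -0.535]]
418.09837667017246 247.92314898605696 199.3380745070027 [ 255.07922997   42.64579483 1440.21207559] [[0.008, -1.0, 0.016], [-0.981, -0.011, -0.194], [0.194, -0.014, -0.981]]
{'time_s': 0.1, 'joint_positions': array([-85.05422533,  24.44554057,   4.23190363,  92.04742182,
        -1.95443456,  63.64442782,  -3.84437405]), 'qvel': array([ 0.00356571, -0.11584251, -0.00051216, -0.27305774,  0.03170718,
        0.0165984 ,  0.11083305]), 'joint_efforts': array([ 7.27445557e-03, -9.51551843e+01,  3.77147064e+00, -4.64408004e+01,
        1.96814036e-02,  6.52229719e-03, -3.37929339e-05]), 'tcp_pos': array([157.64852568, 655.95890027, 230.6958653 ]), 'ee_rot': array([-1.79934901e+02,  4.10766833e-03,  1.66486204e+02]), 'force': array([ 0.27217362, -0.0512421 ,  0.10021668]), 'torque': array([0.00593949, 0.00353976, 0.03638681]), 'finger_gap': 85.24673035208815}
```

View pics/a.png

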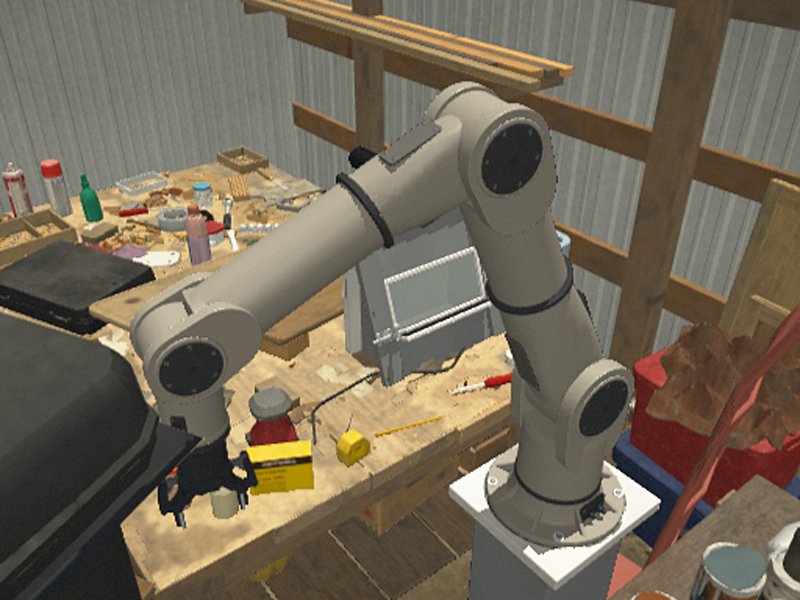

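View pics/b.png

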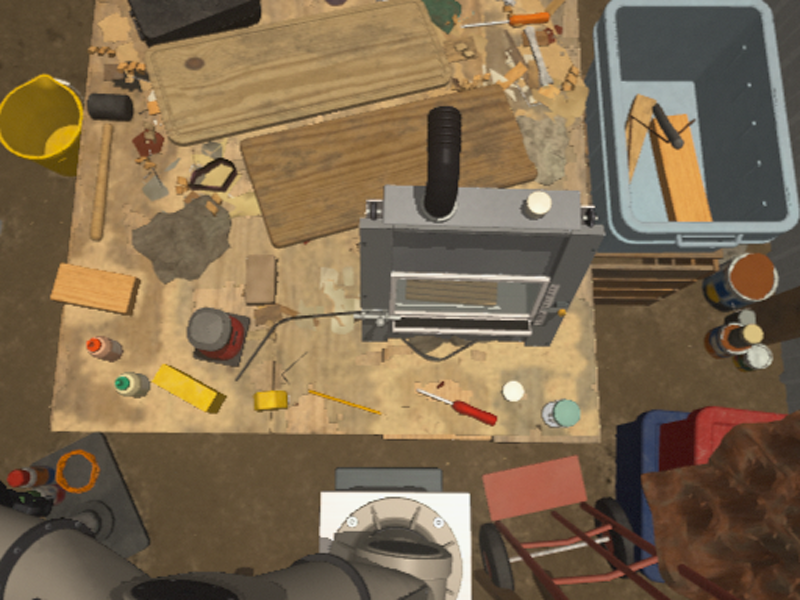

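The views show the cabinet ahead of the robot, with the bolt on its left jamb around (370,315) in the top view. The arm partly hides the cabinet in the scene view. I'll zoom in on both.

```bash
python3 - <<'E'
from h import *
a=load('scene');b=load('top')
A=a['image'][130:255,215:335,::-1];B=b['image'][115:240,220:400,::-1]
cv2.imwrite('pics/ac.png',cv2.resize(A,None,fx=4.5,fy=4.5,interpolation=cv2.INTER_CUBIC))
cv2.imwrite('pics/bc.png',cv2.resize(B,None,fx=4.4,fy=4.4,interpolation=cv2.INTER_CUBIC))
# plane of sill/front: sample cloud on top view
P=cloud(b)
for y in range(120,228,4):
    print(y,[tuple(P[y,x].round().astype(int)) if np.isfinite(P[y,x,0]) else None for x in (236,250,262,300,335,345,358)])
E
```

```text
120 [(np.int64(796), np.int64(65), np.int64(94)), (np.int64(679), np.int64(23), np.int64(388)), (np.int64(678), np.int64(-9), np.int64(390)), (np.int64(680), np.int64(-110), np.int64(390)), (np.int64(837), np.int64(-294), np.int64(7)), (np.int64(838), np.int64(-331), np.int64(4)), (np.int64(839), np.int64(-379), np.int64(3))]
124 [(np.int64(781), np.int64(65), np.int64(96)), (np.int64(664), np.int64(23), np.int64(396)), (np.int64(667), np.int64(-9), np.int64(391)), (np.int64(668), np.int64(-110), np.int64(392)), (np.int64(669), np.int64(-203), np.int64(391)), (np.int64(659), np.int64(-222), np.int64(419)), (np.int64(670), np.int64(-265), np.int64(391))]
128 [(np.int64(664), np.int64(61), np.int64(367)), (np.int64(656), np.int64(23), np.int64(390)), (np.int64(655), np.int64(-9), np.int64(392)), (np.int64(656), np.int64(-109), np.int64(392)), (np.int64(657), np.int64(-202), np.int64(393)), (np.int64(647), np.int64(-222), np.int64(420)), (np.int64(660), np.int64(-265), np.int64(389))]
132 [(np.int64(664), np.int64(61), np.int64(336)), (np.int64(644), np.int64(23), np.int64(392)), (np.in
[... 7215 characters left out ...]
4)), (np.int64(483), np.int64(-362), np.int64(7))]
220 [(np.int64(466), np.int64(62), np.int64(-1)), (np.int64(465), np.int64(14), np.int64(12)), (np.int64(464), np.int64(-27), np.int64(18)), (np.int64(465), np.int64(-158), np.int64(21)), (np.int64(466), np.int64(-278), np.int64(21)), (np.int64(465), np.int64(-311), np.int64(30)), (np.int64(469), np.int64(-361), np.int64(9))]
224 [(np.int64(451), np.int64(62), np.int64(5)), (np.int64(452), np.int64(14), np.int64(5)), (np.int64(453), np.int64(-28), np.int64(1)), (np.int64(453), np.int64(-159), np.int64(8)), (np.int64(455), np.int64(-281), np.int64(6)), (np.int64(455), np.int64(-316), np.int64(7)), (np.int64(455), np.int64(-360), np.int64(9))]
```

View pics/bc.png

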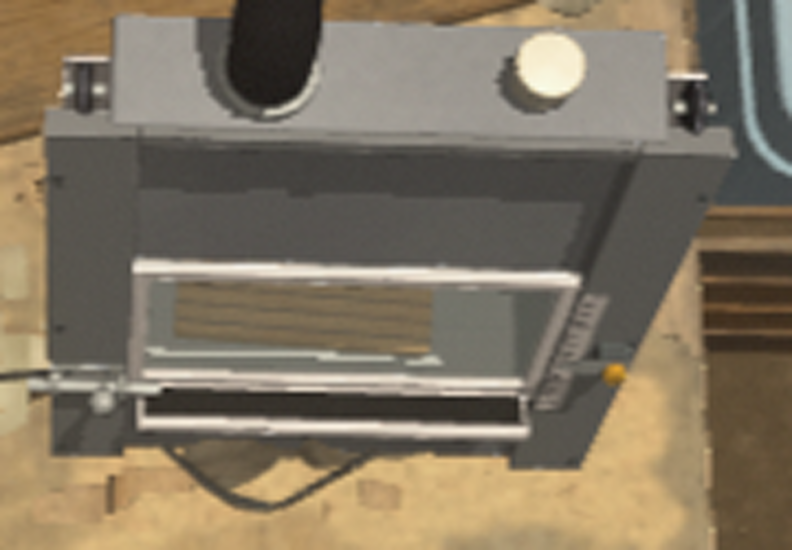

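View pics/ac.png

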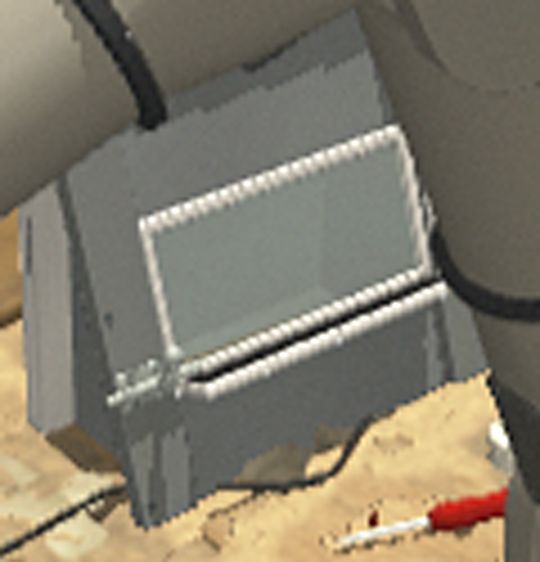

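The pale lip runs from crop (140,420) to (528,432) in the top view. The bolt knob is at (103,402), and the pointer with its orange clamp is near (575–615,368). Next I'll fit the cabinet frame.

```bash
cat >> h.py <<'E'
def cabT(yaw,x0,y0):
    c,s=np.cos(yaw),np.sin(yaw); return np.array([[c,-s,0],[s,c,0],[0,0,1]]),np.array([x0,y0,0])
t20=np.radians(20)
def slope(P,R,o):  # -> s up slope, y left, n outward from jamb plane
    Q=(P-o)@R; return np.stack([Q[...,2]*np.cos(t20)+Q[...,0]*np.sin(t20),Q[...,1],-Q[...,0]*np.cos(t20)+Q[...,2]*np.sin(t20)],-1)
E
python3 - <<'E'
from h import *
b=load('top');P=cloud(b)
# jamb points both sides
L=P[175:214,233:243].reshape(-1,3); Rr=P[176:214:,348:354].reshape(-1,3)
for n,Q in(('L',L),('R',Rr)):
    Q=Q[np.isfinite(Q[:,0])]; k=Q[:,0]-Q[:,2]*np.tan(t20); print(n,np.median(k),np.std(k),np.median(Q[:,1]))
top=P[126:150,228:385].reshape(-1,3); 
row=P[146,225:392]; m=row[:,2]>370; print('top row y range',row[m][:,1].max(),row[m][:,1].min(),np.median(row[m][:,2]))
row=P[190,222:392]; print('row190',[tuple(r) for r in row[[5,7,8,9,10,11,12,-25,-22,-20,-18,-16,-14,-12]].round().astype(int).tolist()])
print('cand around knob');
for v in range(202,213): print(v,[tuple(P[v,u].round().astype(int).tolist()) for u in range(239,249)])
print('pointer')
for v in range(192,204): print(v,[tuple(P[v,u].round().astype(int).tolist()) for u in range(344,364,2)])
print('lip row 211-213 ends')
for v in (210,211,212): print(v,[tuple(P[v,u].round().astype(int).tolist()) for u in (249,250,251,252,253,254,337,338,339,340,341,342)])
E
```

```text
L 462.81284470203684 8.310391365886957 55.14455073234326
R 456.8674474863582 6.3495037827875125 -290.9643008837491
top row y range 78.04019150848805 -335.2767329139596 390.3645767672792
row190 [(572, 95, 4), (570, 88, 10), (533, 79, 182), (531, 76, 188), (532, 73, 185), (531, 70, 190), (531, 67, 191), (578, -401, -1), (577, -409, 5), (579, -419, -2), (578, -425, 2), (578, -432, 1), (579, -441, -3), (753, -711, -776)]
cand around knob
202 [(504, 52, 138), (504, 48, 136), (502, 45, 145), (503, 42, 143), (504, 39, 137), (504, 36, 138), (503, 33, 140), (503, 29, 143), (503, 26, 143), (503, 23, 141)]
203 [(500, 52, 142), (501, 48, 136), (500, 45, 141), (497, 42, 154), (497, 39, 155), (500, 36, 141), (501, 33, 136), (501, 29, 138), (500, 26, 142), (500, 23, 141)]
204 [(497, 52, 138), (498, 48, 136), (490, 45, 175), (490, 42, 179), (490, 39, 178), (490, 36, 177), (498, 33, 135), (498, 29, 136), (497, 26, 142), (498, 23, 134)]
205 [(501, 52, 101), (488, 48, 171), (487, 45, 179), (487, 42, 178), (486, 39, 179), (487, 36, 178), (488, 33, 172), (496, 29, 130), (496, 26, 130), (505, 22, 81)]
206
[... 3246 characters left out ...]
8), (505, -321, 136), (504, -327, 138), (505, -334, 135), (530, -378, 7)]
lip row 211-213 ends
210 [(494, 18, 47), (492, 15, 57), (480, 13, 131), (479, 10, 132), (480, 7, 131), (480, 4, 130), (482, -261, 131), (483, -265, 129), (484, -270, 120), (489, -280, 92), (489, -283, 93), (490, -287, 89)]
211 [(492, 18, 39), (491, 15, 45), (476, 13, 130), (476, 10, 130), (477, 7, 129), (476, 4, 131), (479, -261, 130), (478, -263, 135), (479, -267, 131), (487, -282, 82), (487, -285, 84), (487, -288, 86)]
212 [(487, 18, 44), (488, 15, 42), (474, 13, 126), (474, 10, 125), (474, 7, 124), (475, 3, 122), (476, -261, 131), (477, -265, 127), (476, -267, 132), (486, -284, 74), (486, -288, 73), (485, -290, 76)]
```

The fitted positions in mm are:
- **Cabinet:** yaw about 0–1°, centre y ≈ -128.5.
- **Lip:** ends at y ≈ +13.5 and y ≈ -270.
- **Knob:** centre about (483, 40, 170).

Now I'll close the fingers, raise the tool and square it up.

Emit:
jog_arm --pt "255 0 0 -4 -7" --pt "255 0 0 -4 -6.5" --pt "255 -4 0 -4 0" --pt "255 -5 0 -4 0" --pt "255 -5 0 -4 0" --pt "255 -5 -2 0 0" --pt "255 -5 -4 0 0" --pt "255 -4 -5 0 0" --pt "255 -2 -5 0 0" --pt "255 0 -5 0 0" --squeeze 20

```text
time_s: 1.1
tcp_pos: [408.8, 468.4, 407.8]
ee_rot: [-179.9, -0.0, 179.8]
force: [0.8, -0.1, 0.5]
finger_gap: -0.0
```

Emit:
jog_arm --pt "255 0 -5 0 0" --pt "255 0 -5 0 0" --pt "255 0 -5 0 0" --pt "255 0 -5 0 0" --pt "255 0 -5 0 0" --pt "255 0 -5 0 0" --pt "255 0 -5 0 0" --pt "255 0 -5 0 0" --pt "255 0 -3 0 0" --pt "255 0 0 0 0"

```text
time_s: 2.1
tcp_pos: [406.0, 36.9, 409.4]
ee_rot: [179.9, 0.0, 179.7]
force: [-0.3, 0.5, 0.5]
finger_gap: -0.1
```

```bash
python3 - <<'E'
from h import *
s=robot.state()
for k in s: print(k,np.round(s[k],2))
a=grab('scene','s2')
cv2.imwrite('pics/s2v.png',cv2.resize(a['image'][:,:,::-1],(800,600),interpolation=cv2.INTER_CUBIC))
E
```

```text
time_s 2.1
joint_positions [-44.42 -12.06  25.1  109.62   5.09  81.31  69.09]
qvel [-1.98  1.91 -4.23 -0.65 -1.78 -0.71 -3.25]
joint_efforts [  1.68 -21.17  -3.07 -50.25   0.6    0.24   1.44]
tcp_pos [406.03  36.9  409.4 ]
ee_rot [1.7993e+02 3.0000e-02 1.7967e+02]
force [-0.29  0.5   0.54]
torque [ 0.04  0.01 -0.09]
finger_gap -0.11
```

View pics/s2v.png

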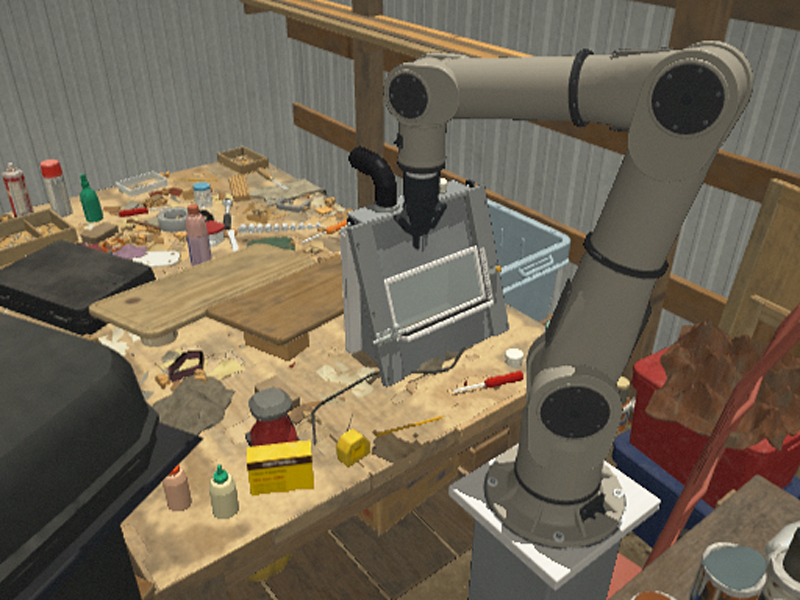

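The scene view is clear now: the tool hangs above the front of the cabinet, and the window, bolt (385,335) and pointer (495,268) are all visible. Shifts and turns only act about the tool's own z. Reaching in under the lip needs a forward tilt, so I'll see how the arm behaves at its reach limit, up in free air.

Emit:
jog_arm --pt "255 0 0 -5 0" --pt "255 0 0 -5 0" --pt "255 0 0 -5 0" --pt "255 0 0 -5 0" --pt "255 0 0 -5 0" --pt "255 0 0 -5 0" --pt "255 0 0 -5 0" --pt "255 0 0 -5 0"

```text
time_s: 2.95
tcp_pos: [402.1, 44.4, 721.6]
ee_rot: [-179.6, 1.1, -179.9]
force: [-0.0, 0.9, -0.2]
finger_gap: -0.0
```

```bash
python3 -c "
from h import *
s=robot.state()
for k in ('joint_positions','tcp_pos','ee_rot','time_s'): print(k,np.round(s[k],2))"
```

```text
joint_positions [-30.04  -5.73  11.84  68.33   2.11 116.31  72.82]
tcp_pos [402.14  44.38 721.58]
ee_rot [-179.61    1.13 -179.88]
time_s 2.95
```

At the limit the wrist starts tilting forward (pitch is now positive). I'll keep going up and see whether the tilt grows and holds.

Emit:
jog_arm --pt "255 0 0 -5 0" --pt "255 0 0 -5 0" --pt "255 0 0 -5 0" --pt "255 0 0 -5 0" --pt "255 0 0 0 0"

```text
time_s: 3.45
tcp_pos: [393.2, 40.4, 739.7]
ee_rot: [-179.3, 2.9, 179.6]
force: [0.3, -1.0, -0.3]
finger_gap: -0.2
```

```bash
python3 -c "
from h import *
s=robot.state()
for k in ('joint_positions','tcp_pos','ee_rot','time_s'): print(k,np.round(s[k],2))"
```

```text
joint_positions [  0.75  -5.03 -14.55  65.53   0.17 116.73  75.91]
tcp_pos [393.18  40.41 739.72]
ee_rot [-179.26    2.87  179.63]
time_s 3.45
```

Emit:
jog_arm --pt "255 0 0 5 0" --pt "255 0 0 5 0" --pt "255 0 0 0 0"

```text
time_s: 3.75
tcp_pos: [396.5, 39.4, 632.4]
ee_rot: [-179.1, 2.1, 179.8]
force: [0.3, 0.5, 1.2]
finger_gap: 0.1
```

The tilt persists after coming back down (2.1°), so working at the wrist limit does add forward tilt. I'll measure how fast it builds with a longer run.

Emit:
jog_arm --pt "255 0 0 -5 0" --pt "255 0 0 -5 0" --pt "255 0 0 -5 0" --pt "255 0 0 -5 0" --pt "255 0 0 -5 0" --pt "255 0 0 -5 0" --pt "255 0 0 -5 0" --pt "255 0 0 -5 0" --pt "255 0 0 -5 0" --pt "255 0 0 -5 0"

```text
time_s: 4.75
tcp_pos: [375.4, 35.9, 824.2]
ee_rot: [179.5, 12.8, 179.5]
force: [0.2, -0.7, -0.7]
finger_gap: -0.3
```

```bash
python3 -c "
from h import *
s=robot.state()
for k in ('joint_positions','tcp_pos','ee_rot','time_s'): print(k,np.round(s[k],2))"
```

```text
joint_positions [ 42.52  -7.95 -43.92  55.29  -6.26 117.41  84.31]
tcp_pos [375.4   35.86 824.19]
ee_rot [179.45  12.83 179.52]
time_s 4.75
```

That run gained about 1.3° per row. I'll continue, now pushing along world up.

Emit:
jog_arm --pt "255 -1.2 0 -4.8 0" --pt "255 -1.4 0 -4.8 0" --pt "255 -1.6 0 -4.7 0" --pt "255 -1.8 0 -4.6 0" --pt "255 -2 0 -4.5 0" --pt "255 -2 0 -4.5 0" --pt "255 -2.2 0 -4.4 0" --pt "255 -2.2 0 -4.4 0"

```text
time_s: 5.55
tcp_pos: [396.9, 24.7, 966.2]
ee_rot: [177.4, 30.6, 179.0]
force: [-0.9, 0.8, -0.2]
finger_gap: 0.1
```

```bash
python3 -c "
from h import *
s=robot.state()
for k in ('joint_positions','tcp_pos','ee_rot','time_s'): print(k,np.round(s[k],2))"
```

```text
joint_positions [ 66.85  -2.86 -70.09  32.81  -3.06 117.41  83.59]
tcp_pos [396.88  24.67 966.18]
ee_rot [177.44  30.59 179.  ]
time_s 5.55
```

Emit:
jog_arm --pt "255 -2.7 0 -4.2 0" --pt "255 -2.9 0 -4.1 0" --pt "255 -3.1 0 -3.9 0" --pt "255 -3.2 0 -3.8 0" --pt "255 -3.4 0 -3.7 0" --pt "255 -3.5 0 -3.5 0"

```text
time_s: 6.15
tcp_pos: [393.3, 5.3, 1055.7]
ee_rot: [175.0, 43.2, 178.0]
force: [0.9, -0.3, 0.2]
finger_gap: 0.1
```

```bash
python3 -c "
from h import *
s=robot.state()
for k in ('joint_positions','tcp_pos','ee_rot','time_s'): print(k,np.round(s[k],2))"
```

```text
joint_positions [ 48.17   1.75 -70.1   18.82  14.21 117.41  80.22]
tcp_pos [ 393.28    5.32 1055.74]
ee_rot [175.01  43.2  177.99]
time_s 6.15
```

Emit:
jog_arm --pt "255 -1.5 0 -4.7 0" --pt "255 -1.5 0 -4.7 0" --pt "255 -1.5 0 -4.7 0" --pt "255 -1.5 0 -4.7 0" --pt "255 -1.5 0 -4.7 0" --pt "255 -1.5 0 -4.7 0"

```text
time_s: 6.75
tcp_pos: [323.1, -9.1, 1109.1]
ee_rot: [173.3, 50.8, 176.6]
force: [-0.4, 0.6, -0.2]
finger_gap: -0.0
```

```bash
python3 -c "
from h import *
s=robot.state()
for k in ('joint_positions','tcp_pos','ee_rot','time_s'): print(k,np.round(s[k],2))"
```

```text
joint_positions [ 87.51  -1.88 -70.09  12.3  -21.07 117.41  87.76]
tcp_pos [ 323.1    -9.1  1109.06]
ee_rot [173.27  50.79 176.57]
time_s 6.75
```

Tilt is now 51°. Coming down, a tilted tool puts the wrist nearer the base, so I'll fit the arm's kinematics to the recorded states and work out which tilt, yaw and y can be reached under the lip.

```bash
cat > kin.py <<'E'
from h import *
from scipy.optimize import least_squares
D=[([-85.054,24.446,4.232,92.047,-1.954,63.644,-3.844],[157.65,655.96,230.70],[-179.935,.004,166.486]),
([-44.42,-12.06,25.1,109.62,5.09,81.31,69.09],[406.03,36.9,409.4],[179.93,.03,179.67]),
([-30.04,-5.73,11.84,68.33,2.11,116.31,72.82],[402.14,44.38,721.58],[-179.61,1.13,-179.88]),
([.75,-5.03,-14.55,65.53,.17,116.73,75.91],[393.18,40.41,739.72],[-179.26,2.87,179.63]),
([42.52,-7.95,-43.92,55.29,-6.26,117.41,84.31],[375.4,35.86,824.19],[179.45,12.83,179.52]),
([66.85,-2.86,-70.09,32.81,-3.06,117.41,83.59],[396.88,24.67,966.18],[177.44,30.59,179.0]),
([48.17,1.75,-70.1,18.82,14.21,117.41,80.22],[393.28,5.32,1055.74],[175.01,43.2,177.99]),
([87.51,-1.88,-70.09,12.3,-21.07,117.41,87.76],[323.1,-9.1,1109.06],[173.27,50.79,176.57])]
def fk(q,p):
    b0,b7,h,L1,L2,L3,a1,a2,a3,x0,y0,sg1,sg3,sg5,sg7=p
    R=Ro.from_euler('z',b0+sg1*q[0],degrees=True);x=np.array([x0,y0,h])
    x=x+R.apply([a1,0,0]);R=R*Ro.from_euler('y',q[1],degrees=True)*Ro.from_euler('z',sg3*q[2],degrees=True);x=x+R.apply([a2,0,L1]);pe=x
    R=R*Ro.from_euler('y',q[3],degrees=True)*Ro.from_euler('z',sg5*q[4],degrees=True);x=x+R.apply([a3,0,L2]);pw=x
    R=R*Ro.from_euler('y',q[5],degrees=True)*Ro.from_euler('z',b7+sg7*q[6],degrees=True);x=x+R.apply([0,0,L3])
    return x,R,pe,pw
lo=np.array([-163.25,-28.42,-70.27,12.13,-58.53,9.26,-156.51]);hi=np.array([163.25,122.38,78.77,141.07,238.53,117.41,156.51])
E
cat > fit.py <<'E'
from kin import *
import itertools
best=None
for sg in itertools.product((1,-1),repeat=4):
  for b0 in (0,90,180,-90):
    def res(v):
        p=list(v)+list(sg);o=[]
        for q,x,r in D:
            X,R,_,_=fk(q,p);o+=list(X-x)+list((R.inv()*Ro.from_euler('xyz',r,degrees=True)).as_rotvec()*300)
        return o
    f=least_squares(res,[b0,0,300,400,400,250,0,0,0,0,0],max_nfev=60)
    if best is None or f.cost<best[0]: best=(f.cost,list(f.x)+list(sg))
print(best[0],np.round(best[1],2)); np.save('kp.npy',best[1])
E
python3 fit.py
```

```text
732.596509788668 [ -0.9   89.19 182.02 614.69 517.49 335.34   4.4  -40.77 -41.57  47.03
 -39.91  -1.    -1.    -1.    -1.  ]
```

```bash
cat > kin2.py <<'E'
from kin import *
SG=(-1,-1,-1,-1)
def fk(q,p):
    b0,b7,h,L1,L2,L3,a1,a2,a3,y1,y2,y3,o2,o4,o6=p
    E=lambda a,d: Ro.from_euler(a,d,degrees=True)
    R=E('z',b0-q[0]);x=np.array([0,0,h])+R.apply([a1,y1,0])
    R=R*E('y',q[1]+o2)*E('z',-q[2]);x=x+R.apply([a2,y2,L1]);pe=x
    R=R*E('y',q[3]+o4)*E('z',-q[4]);x=x+R.apply([a3,y3,L2]);pw=x
    R=R*E('y',q[5]+o6)*E('z',b7-q[6]);x=x+R.apply([0,0,L3])
    return x,R,pe,pw
E
python3 - <<'E'
from kin2 import *
def res(v,pr=0):
    o=[]
    for q,x,r in D:
        X,R,_,_=fk(q,v);e=list(X-x)+list((R.inv()*Ro.from_euler('xyz',r,degrees=True)).as_rotvec()*300);o+=e
        if pr: print(np.round(e,1))
    return o
f=least_squares(lambda v:res(v)+list(np.array(v[6:])*.02),[0,89,200,600,500,335]+[0]*9)
print(f.cost,np.round(f.x,2));res(f.x,1);np.save('kp2.npy',f.x)
E
```

```text
0.4196088740251098 [-0.0000e+00  8.9990e+01  2.8367e+02  5.5463e+02  4.9343e+02  3.3936e+02
 -0.0000e+00  1.0000e-02 -0.0000e+00 -2.8130e+01 -3.5720e+01 -3.5000e-01
  0.0000e+00  0.0000e+00 -0.0000e+00]
[-0.  0. -0. -0.  0.  0.]
[-0. -0.  0. -0.  0. -0.]
[-0.  0. -0.  0. -0.  0.]
[ 0. -0.  0.  0.  0. -0.]
[ 0. -0. -0. -0.  0. -0.]
[-0.  0. -0. -0.  0.  0.]
[-0. -0.  0. -0. -0. -0.]
[ 0.  0. -0.  0.  0. -0.]
```

The kinematic fit is exact. Next I'll scan for reachable tilts under the lip.

```bash
cat >> kin2.py <<'E'
KP=np.load('kp2.npy') 
def ik(x,zdir,q0s,n=1):
    best=None; zdir=np.array(zdir)/np.linalg.norm(zdir)
    for q0 in q0s:
        def r(q):
            X,R,_,_=fk(q,KP); return np.r_[(X-x)/5,(R.apply([0,0,1])-zdir)*60,(np.array(q)-q0)*1e-4]
        f=least_squares(r,np.clip(q0,lo+.1,hi-.1),bounds=(lo,hi),max_nfev=60)
        if best is None or f.cost<best[0]: best=(f.cost,f.x)
    return best
E
python3 - <<'E'
from kin2 import *
rng=np.random.default_rng(0)
base=np.array([-44,10,25,120,5,81,69.])
for y in (-20,-130,-240):
  for psi in (-40,0,40):
    out=[]
    for p in (0,10,20,30,40,50,60):
      z=[np.sin(np.radians(p))*np.cos(np.radians(psi)),np.sin(np.radians(p))*np.sin(np.radians(psi)),-np.cos(np.radians(p))]
      g=[base]+[lo+(hi-lo)*rng.random(7) for _ in range(5)]
      ok=''.join('Y' if ik(np.array([x,y,zz]),z,g)[0]<.05 else 'n' for x,zz in((478,100),(515,200)))
      out.append(f'{p}:{ok}')
    print(y,psi,out)
E
```

```text
-20 -40 ['0:YY', '10:YY', '20:YY', '30:YY', '40:YY', '50:nY', '60:nY']
-20 0 ['0:YY', '10:YY', '20:YY', '30:nY', '40:nn', '50:nn', '60:nn']
-20 40 ['0:YY', '10:YY', '20:YY', '30:YY', '40:YY', '50:nn', '60:nn']
-130 -40 ['0:YY', '10:YY', '20:YY', '30:YY', '40:nY', '50:nY', '60:nn']
-130 0 ['0:YY', '10:YY', '20:YY', '30:YY', '40:nn', '50:nn', '60:nn']
-130 40 ['0:YY', '10:YY', '20:YY', '30:YY', '40:YY', '50:Yn', '60:YY']
-240 -40 ['0:YY', '10:YY', '20:YY', '30:YY', '40:YY', '50:nY', '60:nn']
-240 0 ['0:YY', '10:YY', '20:YY', '30:YY', '40:YY', '50:nY', '60:nY']
-240 40 ['0:YY', '10:YY', '20:YY', '30:YY', '40:YY', '50:YY', '60:YY']
```

Feasible: tilts of about 20–30° near the bolt and up to about 40° under the lip's right part. Tilting only costs a few seconds. I'll add a helper that turns world moves into rows, then come down.

```bash
cat > mv.py <<'E'
import sys
from kin2 import *
s=robot.state();R=Ro.from_euler('xyz',s['ee_rot'],degrees=True);z=R.apply([0,0,1])
print('t',round(s['time_s'],2),'tcp',s['tcp_pos'].round(1),'z',z.round(3),'tilt',round(np.degrees(np.arccos(-z[2])),1),'x',R.apply([1,0,0]).round(2),'F',s['force'].round(1),'q',s['joint_positions'].round(0),'elbow',fk(s['joint_positions'],KP)[2].round(0),'wr',fk(s['joint_positions'],KP)[3].round(0))
for a in sys.argv[1:]:
    d=np.array([float(k) for k in a.split(',')]); c=R.inv().apply(d)/10; print('world',d,'-> tool cm',c.round(2),'norm mm',round(np.linalg.norm(d),1))
E
python3 mv.py 100,10,-550
```

```text
t 6.75 tcp [ 323.1   -9.1 1109.1] z [ 0.775  0.071 -0.628] tilt 51.1 x [-0.63  0.04 -0.77] F [-0.4  0.6 -0.2] q [ 88.  -2. -70.  12. -21. 117.  88.] elbow [-40. -17. 839.] wr [  60.  -33. 1322.]
world [ 100.   10. -550.] -> tool cm [36.34 -3.39 42.35] norm mm 559.1
```

Emit:
jog_arm --pt "255 3.2 -0.3 3.7 0" --pt "255 3.2 -0.3 3.7 0" --pt "255 3.2 -0.3 3.7 0" --pt "255 3.2 -0.3 3.7 0" --pt "255 3.2 -0.3 3.7 0" --pt "255 3.2 -0.3 3.7 0" --pt "255 3.2 -0.3 3.7 0" --pt "255 3.2 -0.3 3.7 0" --pt "255 3.2 -0.3 3.7 0" --pt "255 3.2 -0.3 3.7 0"

```text
time_s: 7.75
tcp_pos: [369.6, 5.9, 848.5]
ee_rot: [177.4, 44.0, 179.6]
force: [-0.6, -0.7, 0.3]
finger_gap: 0.1
```

```bash
python3 mv.py 0,0,-400
```

```text
t 7.75 tcp [369.6   5.9 848.5] z [ 0.694  0.04  -0.719] tilt 44.0 x [-0.72  0.   -0.69] F [-0.6 -0.7  0.3] q [ 49. -28. -19.  77. -31.  89. 109.] elbow [-211.  152.  778.] wr [ 134.   -8. 1092.]
world [   0.    0. -400.] -> tool cm [27.77 -1.29 28.76] norm mm 400.0
```

Emit:
jog_arm --pt "255 2.5 0 4.3 0" --pt "255 2.5 0 4.3 0" --pt "255 3.4 -0.2 3.6 0" --pt "255 3.4 -0.2 3.6 0" --pt "255 3.4 -0.2 3.6 0" --pt "255 3.4 -0.2 3.6 0" --pt "255 3.4 -0.2 3.6 0" --pt "255 3.4 -0.2 3.6 0" --pt "255 0 0 0 0"

```text
time_s: 8.65
tcp_pos: [418.2, -2.3, 711.3]
ee_rot: [175.4, 41.7, 177.4]
force: [0.4, -1.4, 0.2]
finger_gap: -0.1
```

```bash
python3 mv.py 0,0,-100 100,0,0
```

```text
t 8.65 tcp [418.2  -2.3 711.3] z [ 0.666  0.05  -0.744] tilt 41.9 x [-0.75  0.03 -0.67] F [ 0.4 -1.4  0.2] q [ 19. -28. -13.  95. -13.  71.  95.] elbow [-262.   25.  776.] wr [192. -19. 964.]
world [   0.    0. -100.] -> tool cm [ 6.65 -0.6   7.44] norm mm 100.0
world [100.   0.   0.] -> tool cm [-7.46 -0.09  6.66] norm mm 100.0
```

Emit:
jog_arm --pt "255 0 0 5 0" --pt "255 0 0 5 0" --pt "255 1 0 4.9 0" --pt "255 2 0 4.5 0" --pt "255 3.4 -0.2 3.6 0" --pt "255 3.4 -0.2 3.6 0" --pt "255 3.4 -0.2 3.6 0" --pt "255 3.4 -0.2 3.6 0" --pt "255 3.4 -0.2 3.6 0" --pt "255 0 0 0 0"

```text
time_s: 9.65
tcp_pos: [518.6, 9.2, 297.1]
ee_rot: [175.4, 41.5, 177.0]
force: [0.5, 0.0, 0.2]
finger_gap: -0.0
```

```bash
python3 mv.py 0,0,-100 100,0,0
```

```text
t 9.65 tcp [518.6   9.2 297.1] z [ 0.664  0.046 -0.747] tilt 41.7 x [-0.75  0.04 -0.66] F [0.5 0.  0.2] q [ 20. -12. -27. 135. -11.  14.  90.] elbow [-113.  -22.  830.] wr [293.  -6. 551.]
world [   0.    0. -100.] -> tool cm [ 6.62 -0.6   7.47] norm mm 100.0
world [100.   0.   0.] -> tool cm [-7.48 -0.01  6.64] norm mm 100.0
```

Emit:
jog_arm --pt "255 3.6 -0.3 1.6 0" --pt "255 3.6 -0.3 1.6 0" --pt "255 3 -0.2 1.3 0" --pt "255 0 0 0 0"

```text
time_s: 10.05
tcp_pos: [493.4, 8.8, 253.5]
ee_rot: [175.3, 40.9, 177.1]
force: [0.6, -0.8, 0.5]
finger_gap: -0.0
```

```bash
python3 mv.py 0,0,-100 100,0,0
```

```text
t 10.05 tcp [493.4   8.8 253.5] z [ 0.656  0.049 -0.753] tilt 41.1 x [-0.75  0.04 -0.66] F [ 0.6 -0.8  0.5] q [ 39. -12. -44. 140. -42.  10. 121.] elbow [-102.   14.  832.] wr [271.  -8. 509.]
world [   0.    0. -100.] -> tool cm [ 6.55 -0.61  7.53] norm mm 100.0
world [100.   0.   0.] -> tool cm [-7.55 -0.04  6.56] norm mm 100.0
```

Emit:
jog_arm --pt "255 3.3 -0.3 3.7 0" --pt "255 3.3 -0.3 3.7 0" --pt "255 3.3 -0.3 3.7 0" --pt "255 0 0 0 0"

```text
time_s: 10.45
tcp_pos: [482.1, 6.4, 213.0]
ee_rot: [176.1, 37.5, 177.8]
force: [-0.1, -1.0, 0.1]
finger_gap: 0.1
```

```bash
python3 mv.py 0,0,-100 100,0,0
```

```text
t 10.45 tcp [482.1   6.4 213. ] z [ 0.61   0.045 -0.791] tilt 37.7 x [-0.79  0.03 -0.61] F [-0.1 -1.   0.1] q [ 62.  -9. -64. 141. -56.  10. 137.] elbow [-66.  31. 836.] wr [275.  -9. 482.]
world [   0.    0. -100.] -> tool cm [ 6.09 -0.54  7.91] norm mm 100.0
world [100.   0.   0.] -> tool cm [-7.92 -0.03  6.1 ] norm mm 100.0
```

Emit:
jog_arm --pt "255 3.0 -0.3 3.9 0" --pt "255 3.0 -0.3 3.9 0" --pt "255 0 0 0 0"

```text
time_s: 10.75
tcp_pos: [473.1, -8.0, 187.2]
ee_rot: [174.7, 34.5, 178.1]
force: [0.4, -0.7, 0.9]
finger_gap: 0.1
```

```bash
python3 mv.py 0,0,-100 100,0,0
```

```text
t 10.75 tcp [473.1  -8.  187.2] z [ 0.567  0.073 -0.821] tilt 34.9 x [-0.82  0.03 -0.57] F [ 0.4 -0.7  0.9] q [ 70.  -4. -70. 141. -52.   9. 138.] elbow [-41.  -7. 839.] wr [281. -33. 466.]
world [   0.    0. -100.] -> tool cm [ 5.66 -0.76  8.21] norm mm 100.0
world [100.   0.   0.] -> tool cm [-8.24 -0.18  5.67] norm mm 100.0
```

Emit:
jog_arm --pt "255 1.4 1.6 3.8 0" --pt "255 0.5 1 1.5 0" --pt "255 0 0 0 0"

```text
time_s: 11.05
tcp_pos: [467.4, 15.6, 182.3]
ee_rot: [173.9, 33.1, 178.5]
force: [0.0, -0.1, 0.9]
finger_gap: 0.3
```

```bash
python3 mv.py 0,0,-100 100,0,0 0,10,0
```

```text
t 11.05 tcp [467.4  15.6 182.3] z [ 0.546  0.092 -0.833] tilt 33.6 x [-0.84  0.02 -0.55] F [ 0.  -0.1  0.9] q [ 66.  -4. -70. 141. -43.   9. 126.] elbow [-39. -11. 839.] wr [282. -15. 465.]
world [   0.    0. -100.] -> tool cm [ 5.46 -0.88  8.33] norm mm 100.0
world [100.   0.   0.] -> tool cm [-8.37 -0.32  5.46] norm mm 100.0
world [ 0. 10.  0.] -> tool cm [0.02 1.   0.09] norm mm 10.0
```

Emit:
jog_arm --pt "255 -1.2 -0.5 1.2 0" --pt "255 0.3 0 2 0" --pt "255 0 0 0 0"

```text
time_s: 11.35
tcp_pos: [482.3, 9.5, 181.4]
ee_rot: [173.7, 32.0, 178.6]
force: [-0.6, 1.0, -0.7]
finger_gap: 0.1
```

```bash
python3 mv.py 0,0,-100 100,0,0 0,10,0
```

```text
t 11.35 tcp [482.3   9.5 181.4] z [ 0.53   0.096 -0.843] tilt 32.6 x [-0.85  0.02 -0.53] F [-0.6  1.  -0.7] q [ 66.   0. -70. 139. -19.   9. 104.] elbow [-22. -49. 838.] wr [302. -23. 467.]
world [   0.    0. -100.] -> tool cm [ 5.3  -0.92  8.43] norm mm 100.0
world [100.   0.   0.] -> tool cm [-8.47 -0.33  5.3 ] norm mm 100.0
world [ 0. 10.  0.] -> tool cm [0.02 1.   0.1 ] norm mm 10.0
```

Emit:
jog_arm --pt "255 0.6 0 3 0" --pt "255 0.4 0 1.5 0" --pt "255 0 0 0 0"

```text
time_s: 11.65
tcp_pos: [478.4, 8.2, 167.4]
ee_rot: [174.2, 30.4, 178.7]
force: [-0.7, 0.2, 1.0]
finger_gap: -0.3
```

```bash
python3 mv.py 0,0,-100 100,0,0 0,10,0
```

```text
t 11.65 tcp [478.4   8.2 167.4] z [ 0.506  0.089 -0.858] tilt 30.9 x [-0.86  0.02 -0.51] F [-0.7  0.2  1. ] q [ 64.   3. -70. 139.   5.   9.  80.] elbow [ -7. -77. 835.] wr [307. -22. 459.]
world [   0.    0. -100.] -> tool cm [ 5.06 -0.87  8.58] norm mm 100.0
world [100.   0.   0.] -> tool cm [-8.62 -0.27  5.06] norm mm 100.0
world [ 0. 10.  0.] -> tool cm [0.02 1.   0.09] norm mm 10.0
```

Emit:
jog_arm --pt "255 -0.1 0 1 0" --pt "255 0 0.4 0 0" --pt "255 0 0.4 0 0" --pt "255 0 0.4 0 0" --pt "255 0 0.4 0 0" --pt "255 0 0.4 0 0"

```text
time_s: 12.25
tcp_pos: [480.3, 28.0, 164.6]
ee_rot: [174.3, 30.2, 178.6]
force: [-0.1, -2.0, -0.3]
finger_gap: 0.2
```

```bash
python3 mv.py 0,10,0
```

```text
t 12.25 tcp [480.3  28.  164.6] z [ 0.503  0.086 -0.86 ] tilt 30.7 x [-0.86  0.02 -0.5 ] F [-0.1 -2.  -0.3] q [ 56.   4. -67. 139.  20.  10.  61.] elbow [  3. -81. 835.] wr [309.  -1. 456.]
world [ 0. 10.  0.] -> tool cm [0.02 1.   0.09] norm mm 10.0
```

The force reads about 2 N against the push, so the bolt is sliding. Continuing to its stop.

Emit:
jog_arm --pt "255 0 0.4 0 0" --pt "255 0 0.3 0 0" --pt "255 0 0.3 0 0" --pt "255 0 0.2 0 0"

```text
time_s: 12.65
tcp_pos: [480.1, 40.1, 165.5]
ee_rot: [174.3, 30.2, 178.6]
force: [-0.1, -1.2, -0.2]
finger_gap: 0.2
```

Emit:
jog_arm --pt "255 0 0.2 0 0" --pt "255 0 0 0 0"

```text
time_s: 12.85
tcp_pos: [480.1, 42.1, 165.7]
ee_rot: [174.3, 30.2, 178.7]
force: [0.6, -2.0, -0.3]
finger_gap: 0.2
```

Emit:
jog_arm --pt "255 0 0.2 0 0" --pt "255 0 0 0 0"

```text
time_s: 13.05
tcp_pos: [480.1, 43.9, 165.8]
ee_rot: [174.3, 30.2, 178.6]
force: [0.2, -2.8, -0.9]
finger_gap: 0.0
```

Emit:
jog_arm --pt "255 0 0.2 0 0" --pt "255 0 0 0 0"

```text
time_s: 13.25
tcp_pos: [480.0, 45.9, 166.0]
ee_rot: [174.3, 30.2, 178.6]
force: [-0.3, -1.8, 0.1]
finger_gap: 0.1
```

Emit:
jog_arm --pt "255 0 0.2 0 0" --pt "255 0 0 0 0"

```text
time_s: 13.45
tcp_pos: [479.9, 47.4, 166.1]
ee_rot: [174.3, 30.2, 178.6]
force: [1.4, -5.8, -0.9]
finger_gap: -0.0
```

```bash
python3 - <<'E'
from h import *
a=grab('scene','s3'); P=cloud(a)
A=a['image'][185:235,225:330,::-1]
cv2.imwrite('pics/s3c.png',cv2.resize(A,None,fx=7.5,fy=7.5,interpolation=cv2.INTER_CUBIC))
print(robot.state()['force'])
# expected pixels for knob
for y in (40,64): print(y,proj(a,[483,y,170]))
E
```

```text
[ 1.03860038 -5.15079927 -1.26208141]
40 [[253.32314562 209.04462405]]
64 [[248.14377123 211.29696688]]
```

View pics/s3c.png

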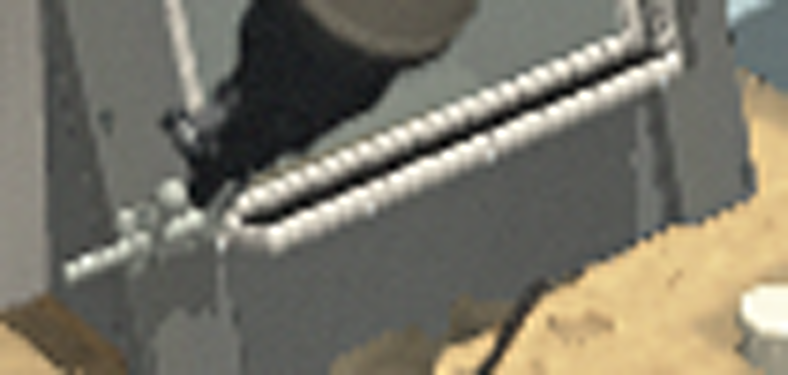

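The knob is at crop (172,190), i.e. pixel (248,210). That matches y≈64 (24 mm of travel), and the force has risen at the stop. One more small nudge to confirm, then back off.

Emit:
jog_arm --pt "255 0 0.15 0 0" --pt "255 0 0 0 0"

```text
time_s: 13.7
tcp_pos: [479.7, 48.1, 166.1]
ee_rot: [174.4, 30.2, 178.5]
force: [1.9, -10.8, -1.5]
finger_gap: -0.2
```

Emit:
jog_arm --pt "255 0 -1 0 0" --pt "255 0 -2 0 0" --pt "255 0 -2 -2 0" --pt "255 0 0 -5 0" --pt "255 0 0 -5 0" --pt "255 0 -2 -4 0" --pt "255 0 0 0 0"

```text
time_s: 14.4
tcp_pos: [436.5, -33.7, 204.0]
ee_rot: [178.7, 26.7, 178.0]
force: [0.1, 0.5, -1.8]
finger_gap: 0.1
```

```bash
python3 - <<'E'
from h import *
P=cloud(grab('top','t3')); b=load('top');P0=cloud(b)
for p in ([483,64,170],): print(proj(b,p))
u,v=proj(b,[483,64,170])[0].round().astype(int)
for vv in range(v-2,v+3): print([tuple(P[vv,uu].round().astype(int).tolist()) for uu in range(u-5,u+5)])
E
python3 mv.py 0,0,-100 100,0,0 0,10,0
```

```text
[[234.86541004 206.57052298]]
[(519, 84, 1), (500, 78, 106), (487, 73, 172), (487, 70, 176), (486, 67, 178), (487, 64, 177), (486, 60, 180), (488, 57, 171), (501, 55, 99), (500, 52, 104)]
[(515, 84, 1), (498, 78, 95), (485, 73, 169), (484, 70, 174), (484, 67, 174), (484, 64, 176), (484, 60, 173), (485, 57, 172), (498, 55, 96), (499, 52, 93)]
[(512, 84, 1), (496, 78, 88), (495, 75, 95), (480, 70, 179), (481, 67, 175), (481, 64, 172), (481, 60, 175), (482, 57, 169), (496, 55, 89), (496, 52, 88)]
[(509, 84, -2), (493, 78, 86), (494, 75, 84), (479, 70, 167), (478, 67, 172), (478, 63, 174), (478, 60, 172), (494, 58, 85), (493, 55, 86), (494, 52, 82)]
[(504, 84, 3), (492, 78, 76), (491, 75, 78), (491, 72, 79), (492, 68, 73), (491, 65, 78), (491, 62, 80), (492, 58, 76), (493, 55, 72), (491, 52, 79)]
t 14.45 tcp [436.7 -32.1 202.9] z [ 0.448  0.009 -0.894] tilt 26.6 x [-0.89  0.03 -0.45] F [0.5 0.9 0.2] q [ 59. -10. -57. 138. -26.  23. 111.] elbow [-77.  36. 835.] wr [285. -35. 506.]
world [   0.    0. -100.] -> tool cm [ 4.48 -0.21  8.94] norm mm 100.0
world [100.   0.   0.] -> tool cm [-8.94  0.23  4.48] norm mm 100.0
world [ 0. 10.  0.] -> tool cm [0.03 1.   0.01] norm mm 10.0
```

The knob now spans y 57–73, so the bolt has moved about 24.5 mm to its stop. Next I go round to the front of the lip at y≈-190 and below it.

Emit:
jog_arm --pt "255 0.1 -4 0 0" --pt "255 0.1 -4 0 0" --pt "255 0.1 -4 0 0" --pt "255 0.1 -4 0 0" --pt "255 1.8 0 3.6 0" --pt "255 1.6 0 3.2 0" --pt "255 0 0 0 0"

```text
time_s: 15.15
tcp_pos: [427.7, -186.0, 115.6]
ee_rot: [178.1, 26.1, 178.1]
force: [0.5, 0.8, -0.1]
finger_gap: -0.1
```

```bash
python3 mv.py 0,0,-100 100,0,0 0,10,0
```

```text
t 15.15 tcp [ 427.7 -186.   115.6] z [ 0.441  0.019 -0.897] tilt 26.2 x [-0.9   0.03 -0.44] F [ 0.5  0.8 -0.1] q [ 60.   9. -38. 139. -28.  12. 138.] elbow [   7. -126.  827.] wr [ 278. -192.  420.]
world [   0.    0. -100.] -> tool cm [ 4.4  -0.31  8.97] norm mm 100.0
world [100.   0.   0.] -> tool cm [-8.97  0.19  4.41] norm mm 100.0
world [ 0. 10.  0.] -> tool cm [0.03 1.   0.02] norm mm 10.0
```

Emit:
jog_arm --pt "255 1.0 -0.1 2.1 0" --pt "255 -1.3 0 0.7 0" --pt "255 -1.4 0 0.7 0" --pt "255 0 0 0 0"

```text
time_s: 15.55
tcp_pos: [462.8, -187.1, 109.1]
ee_rot: [178.1, 26.6, 178.3]
force: [-0.0, -0.5, 0.4]
finger_gap: -0.6
```

```bash
python3 mv.py 3.42,0,9.4 100,0,0 0,0,10
```

```text
t 15.55 tcp [ 462.8 -187.1  109.1] z [ 0.449  0.02  -0.894] tilt 26.7 x [-0.89  0.03 -0.45] F [-0.  -0.5  0.4] q [ 45.  12. -25. 136. -33.  10. 142.] elbow [  46. -132.  824.] wr [ 311. -194.  412.]
world [3.42 0.   9.4 ] -> tool cm [-0.73  0.03 -0.69] norm mm 10.0
world [100.   0.   0.] -> tool cm [-8.94  0.15  4.49] norm mm 100.0
world [ 0.  0. 10.] -> tool cm [-0.45  0.03 -0.89] norm mm 10.0
```

Emit:
jog_arm --pt "255 0.1 0 1.2 0" --pt "255 -0.3 0 -0.3 0" --pt "255 -0.3 0 -0.3 0" --pt "255 -0.3 0 -0.3 0" --pt "255 0 0 0 0"

```text
time_s: 16.05
tcp_pos: [469.1, -188.7, 110.0]
ee_rot: [178.2, 26.6, 178.1]
force: [-2.6, 0.7, -0.1]
finger_gap: 0.0
```

```bash
python3 mv.py 3.42,0,9.4 100,0,0 0,0,10
```

```text
t 16.05 tcp [ 469.1 -188.7  110. ] z [ 0.448  0.018 -0.894] tilt 26.6 x [-0.89  0.03 -0.45] F [-2.6  0.7 -0.1] q [ 35.  11. -14. 136. -42.  11. 150.] elbow [  59. -117.  826.] wr [ 317. -195.  413.]
world [3.42 0.   9.4 ] -> tool cm [-0.73  0.03 -0.69] norm mm 10.0
world [100.   0.   0.] -> tool cm [-8.94  0.18  4.48] norm mm 100.0
world [ 0.  0. 10.] -> tool cm [-0.45  0.03 -0.89] norm mm 10.0
```

There's light contact at the lip's lower edge (about 2.6 N). Pushing on up the slope.

Emit:
jog_arm --pt "255 -0.36 0.02 -0.35 0" --pt "255 -0.36 0.02 -0.35 0" --pt "255 -0.36 0.02 -0.35 0" --pt "255 -0.36 0.02 -0.35 0" --pt "255 0 0 0 0"

```text
time_s: 16.55
tcp_pos: [476.3, -188.7, 128.7]
ee_rot: [178.2, 26.6, 178.1]
force: [-2.3, -0.6, -0.6]
finger_gap: -0.0
```

```bash
python3 mv.py 3.42,0,9.4; cat > lip.py <<'E'
from h import *
import sys
# lip top-front ridge by cloud: points near lip in slope frame, both cams; world y band
R,o=cabT(np.radians(.5),461.5,-128.5)
for n in ('scene','top'):
    c=grab(n,sys.argv[1]+n); S=slope(cloud(c),R,o)
    for lo_,hi_ in ((-60,80),(-135,-95)):
        m=(S[...,1]>lo_)&(S[...,1]<hi_)&(S[...,2]>12)&(S[...,2]<50)&(S[...,0]>100)&(S[...,0]<280)
        if hi_<0 or 1:
            q=S[m]; 
            if len(q): print(n,lo_,len(q),'s pct 5,50,95',np.percentile(q[:,0],[2,50,98]).round(1),'n',np.percentile(q[:,2],[2,50,98]).round(1))
E
python3 lip.py L1
```

```text
t 16.55 tcp [ 476.3 -188.7  128.7] z [ 0.448  0.017 -0.894] tilt 26.6 x [-0.89  0.03 -0.45] F [-2.3 -0.6 -0.6] q [ 30.   9. -10. 135. -38.  14. 144.] elbow [  48. -101.  831.] wr [ 324. -195.  432.]
world [3.42 0.   9.4 ] -> tool cm [-0.73  0.03 -0.69] norm mm 10.0
scene -60 153 s pct 5,50,95 [128.4 153.8 160.5] n [14.  29.5 46.4]
top -60 363 s pct 5,50,95 [143.  155.9 161.4] n [12.7 26.2 39.4]
top -135 109 s pct 5,50,95 [147.3 154.7 160.3] n [13.3 28.3 37.9]
```

The lip is rising with the finger. I'll work out the reference level and the pointer level.

```bash
python3 - <<'E'
from h import *
R,o=cabT(np.radians(.5),461.5,-128.5)
for f in('top','L1top'):
    S=slope(cloud(load(f)),R,o)
    m=(S[...,1]>-60)&(S[...,1]<80)&(S[...,2]>14)&(S[...,2]<40)&(S[...,0]>100)&(S[...,0]<280)
    q=S[m];print(f,'by n bins',[(k,np.median(q[(q[:,2]>k)&(q[:,2]<k+5),0]).round(1)) for k in range(14,40,5)])
    m=(S[...,1]<-141)&(S[...,1]>-190)&(S[...,2]>4)&(S[...,2]<60)&(S[...,0]>150)&(S[...,0]<260)
    for v,u in np.argwhere(m): print((int(v),int(u)),S[v,u].round(0).astype(int).tolist(),end=' ') if f=='top' else 0
    print()
A=load('s2')['image'][155:205,300:330,::-1]; B=load('L1top')['image'][188:218,325:370,::-1]
im=np.hstack([cv2.resize(A,(360,600),interpolation=cv2.INTER_CUBIC),np.vstack([cv2.resize(B,(432,288),interpolation=cv2.INTER_CUBIC),np.zeros((312,432,3),np.uint8)])])
cv2.imwrite('pics/ptr.png',im)
E
```

```text
top by n bins [(14, np.float64(128.9)), (19, np.float64(129.7)), (24, np.float64(127.1)), (29, np.float64(126.0)), (34, np.float64(124.5)), (39, np.float64(nan))]
(182, 351) [259, -151, 5] (182, 357) [259, -169, 5] (182, 358) [258, -172, 4] (182, 362) [258, -184, 4] (183, 353) [257, -157, 7] (183, 354) [256, -161, 6] (183, 355) [253, -164, 4] (183, 356) [255, -167, 6] (183, 357) [255, -169, 6] (183, 358) [257, -172, 7] (183, 359) [254, -176, 5] (183, 360) [255, -178, 6] (183, 361) [256, -181, 6] (183, 362) [254, -185, 5] (183, 364) [256, -190, 7] (184, 351) [251, -153, 7] (184, 352) [252, -155, 8] (184, 353) [249, -159, 5] (184, 354) [251, -162, 7] (184, 355) [248, -165, 5] (184, 356) [250, -168, 6] (184, 357) [251, -170, 7] (184, 358) [252, -173, 8] (184, 359) [254, -175, 9] (184, 360) [250, -180, 6] (184, 361) [251, -182, 7] (184, 362) [247, -187, 4] (184, 363) [250, -189, 6] (185, 350) [244, -151, 6] (185, 351) [245, -154, 6] (185, 352) [245, -157, 6] (185, 353) [243, -161, 5] (185, 354) [247, -162, 7] (185, 355) [242, -167, 5] (185, 356) [248, -168, 8] (185, 357) [244, -172, 6] (
[... 5608 characters left out ...]
, 343) [150, -150, 5] (201, 344) [151, -153, 6] (201, 345) [153, -156, 7] (201, 346) [152, -159, 6] (201, 348) [152, -165, 6] (201, 349) [153, -168, 7] (201, 352) [152, -178, 6] (201, 353) [152, -181, 6] (201, 354) [155, -184, 8] (201, 355) [153, -187, 7] (201, 356) [158, -189, 10] (201, 357) [195, -180, 32] (201, 358) [192, -184, 30] (201, 359) [195, -186, 32] (201, 360) [199, -188, 34] (202, 358) [189, -185, 32] (202, 359) [189, -188, 32] 
L1top by n bins [(14, np.float64(157.9)), (19, np.float64(157.4)), (24, np.float64(156.3)), (29, np.float64(153.7)), (34, np.float64(152.2)), (39, np.float64(145.9))]
  return _methods._mean(a, axis=axis, dtype=dtype,
  ret = ret.dtype.type(ret / rcount)
```

View pics/ptr.png

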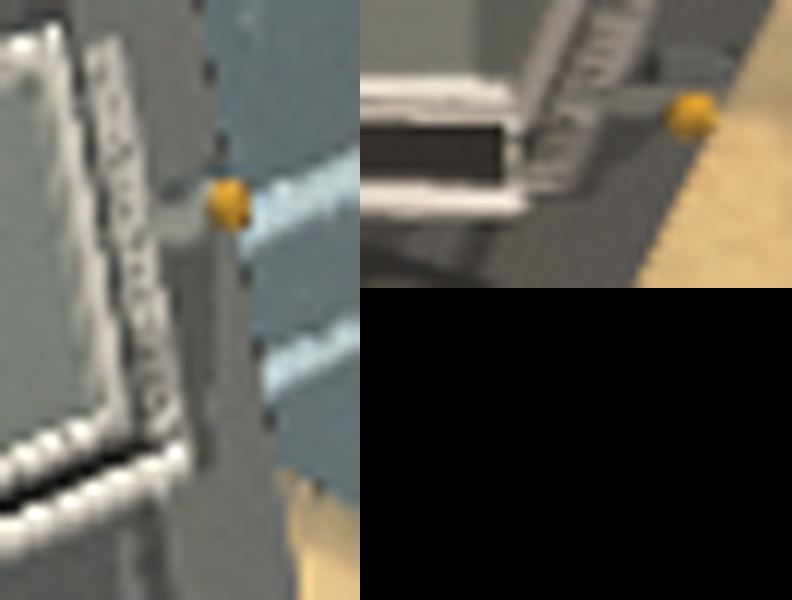

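The pointer's tip is at scene-crop (160,222), i.e. pixel (313.3,173.5). In the top crop it is near (605,100), i.e. pixel about (350.5,198.4), next to the scale's left edge. The lip has risen about 29 mm.

```bash
python3 - <<'E'
from h import *
R,o=cabT(np.radians(.5),461.5,-128.5)
def world(s,y,n):
    x=s*np.sin(t20)-n*np.cos(t20); z=s*np.cos(t20)+n*np.sin(t20); return R@np.array([x,y,z])+o
a=load('s2');b=load('top')
for s in (190,195,200,205): print(s,[proj(c,world(s,y,23)).round(1).tolist()[0] for c in(a,b) for y in (-147,-157)])
# lip end at start, mid thickness, in scene & top: front top edge and back
for s in (115.8,122.8,129.8): print('lip',s,[proj(c,world(s,-142,n)).round(1).tolist()[0] for c in(a,b) for n in (34,18)])
S=slope(cloud(a),R,o)
for v in range(170,179): print(v,[(S[v,u].round(0).astype(int).tolist(),a['image'][v,u].tolist()) for u in range(311,319)])
E
```

```text
190 [[311.2, 176.4], [313.0, 175.7], [345.4, 199.3], [348.7, 199.4]]
195 [[311.0, 175.3], [312.8, 174.5], [345.8, 198.5], [349.0, 198.5]]
200 [[310.8, 174.1], [312.6, 173.3], [346.1, 197.6], [349.4, 197.7]]
205 [[310.6, 172.9], [312.4, 172.2], [346.5, 196.8], [349.8, 196.8]]
lip 115.8 [[315.4, 194.3], [312.7, 193.9], [339.3, 214.3], [338.7, 209.9]]
lip 122.8 [[315.1, 192.7], [312.4, 192.3], [339.8, 213.2], [339.2, 208.8]]
lip 129.8 [[314.8, 191.1], [312.1, 190.7], [340.2, 212.1], [339.6, 207.7]]
170 [([208, -172, 0], [186, 181, 168]), ([208, -172, 5], [117, 116, 110]), ([206, -180, 3], [99, 100, 94]), ([206, -179, 10], [80, 87, 82]), ([209, -173, 23], [91, 97, 95]), ([206, -182, 18], [116, 122, 117]), ([204, -188, 18], [170, 163, 136]), ([207, -182, 30], [198, 150, 64])]
171 [([205, -167, 4], [188, 184, 171]), ([205, -169, 8], [139, 137, 128]), ([204, -174, 9], [95, 93, 91]), ([208, -164, 26], [84, 87, 83]), ([205, -172, 23], [106, 108, 102]), ([203, -179, 21], [138, 142, 134]), ([201, -186, 20], [168, 145, 100]), ([203, -182, 30], [210, 157, 53])]
172 [([199, -172, -2], [187, 182, 1
[... 1234 characters left out ...]
, 2], [83, 84, 82]), ([177, -187, 0], [83, 82, 79]), ([176, -190, 3], [84, 85, 82]), ([173, -198, 0], [84, 85, 80]), ([172, -203, 0], [110, 111, 107])]
177 [([182, -159, 6], [135, 132, 125]), ([181, -163, 9], [191, 184, 171]), ([177, -175, 1], [109, 108, 101]), ([177, -175, 7], [80, 83, 76]), ([175, -180, 7], [87, 86, 81]), ([174, -185, 8], [84, 83, 79]), ([173, -189, 9], [81, 84, 79]), ([167, -205, -3], [113, 113, 107])]
178 [([176, -164, 0], [171, 169, 157]), ([174, -169, 1], [191, 185, 172]), ([172, -175, 0], [110, 110, 101]), ([172, -177, 4], [81, 82, 77]), ([173, -175, 12], [85, 88, 82]), ([170, -185, 7], [83, 82, 79]), ([168, -189, 8], [84, 84, 82]), ([168, -192, 11], [112, 112, 108])]
```

The target is about 76 mm of travel, with s≈199 for the pointer from both cameras. I'll go up 40 mm in steps of 5 mm.

Emit:
jog_arm --pt "255 -0.36 0.02 -0.35 0" --pt "255 -0.36 0.02 -0.35 0" --pt "255 -0.36 0.02 -0.35 0" --pt "255 -0.36 0.02 -0.35 0" --pt "255 0 0 0 0"

```text
time_s: 17.15
tcp_pos: [483.1, -188.5, 147.9]
ee_rot: [178.2, 26.6, 178.1]
force: [-0.1, -0.3, 0.3]
finger_gap: -0.5
```

Emit:
jog_arm --pt "255 -0.36 0.02 -0.35 0" --pt "255 -0.36 0.02 -0.35 0" --pt "255 -0.36 0.02 -0.35 0" --pt "255 -0.36 0.02 -0.35 0" --pt "255 0 0 0 0"

```text
time_s: 17.65
tcp_pos: [489.7, -188.5, 166.8]
ee_rot: [178.1, 26.6, 178.1]
force: [-1.1, 0.5, 0.2]
finger_gap: 0.0
```

```bash
python3 mv.py 3.42,0,9.4; cat > lip.py <<'E'
from h import *
import sys
R,o=cabT(np.radians(.5),461.5,-128.5)
def world(s,y,n):
    x=s*np.sin(t20)-n*np.cos(t20); z=s*np.cos(t20)+n*np.sin(t20); return R@np.array([x,y,z])+o
def bins(c,y0,y1):
    S=slope(cloud(c),R,o); m=(S[...,1]>y0)&(S[...,1]<y1)&(S[...,2]>14)&(S[...,2]<39)&(S[...,0]>105)&(S[...,0]<280); q=S[m]
    return [float(np.median(q[(q[:,2]>k)&(q[:,2]<k+5),0]).round(1)) if ((q[:,2]>k)&(q[:,2]<k+5)).sum()>5 else None for k in range(14,39,5)]
if __name__=='__main__':
    c=grab('top',sys.argv[1]); print('left',bins(load('top'),0,130),bins(c,0,130),'right',bins(load('top'),-139,-110),bins(c,-139,-110))
E
python3 lip.py L2
```

```text
t 17.65 tcp [ 489.7 -188.5  166.8] z [ 0.448  0.018 -0.894] tilt 26.7 x [-0.89  0.03 -0.45] F [-1.1  0.5  0.2] q [ 26.   6.  -5. 132. -29.  20. 134.] elbow [ 25. -83. 835.] wr [ 338. -194.  470.]
world [3.42 0.   9.4 ] -> tool cm [-0.73  0.03 -0.69] norm mm 10.0
left [129.1, 129.6, 127.1, 126.3, None] [197.2, 197.5, 195.8, 193.1, 192.8] right [128.5, 128.8, 127.8, 126.0, 123.0] [195.7, 197.5, 195.5, 194.0, 189.9]
```

Emit:
jog_arm --pt "255 -0.36 0.02 -0.35 0" --pt "255 0 0 0 0"

```text
time_s: 17.9
tcp_pos: [490.9, -188.3, 171.0]
ee_rot: [178.1, 26.5, 178.1]
force: [-2.6, 0.6, 0.8]
finger_gap: 0.0
```

```bash
python3 lip.py L3; python3 - <<'E'
from h import *
a=grab('scene','s4');b=load('L3')
A=a['image'][155:195,285:330,::-1]; B=b['image'][182:214,325:370,::-1]
k=8.5
im=np.hstack([cv2.resize(A,None,fx=k,fy=k,interpolation=cv2.INTER_CUBIC),cv2.copyMakeBorder(cv2.resize(B,None,fx=k,fy=k,interpolation=cv2.INTER_CUBIC),0,68,0,0,cv2.BORDER_CONSTANT)])
cv2.imwrite('pics/l3.png',im);print(im.shape)
E
python3 mv.py
```

```text
left [129.1, 129.6, 127.1, 126.3, None] [201.6, 201.9, 200.0, 197.0, 197.9] right [128.5, 128.8, 127.8, 126.0, 123.0] [200.0, 200.2, 200.0, 199.7, 195.9]
(340, 764, 3)
t 18.0 tcp [ 490.8 -188.3  170.7] z [ 0.447  0.018 -0.894] tilt 26.6 x [-0.89  0.03 -0.45] F [-1.1  0.2  0.5] q [ 25.   5.  -5. 132. -28.  20. 133.] elbow [ 23. -81. 836.] wr [ 339. -194.  474.]
```

View pics/l3.png

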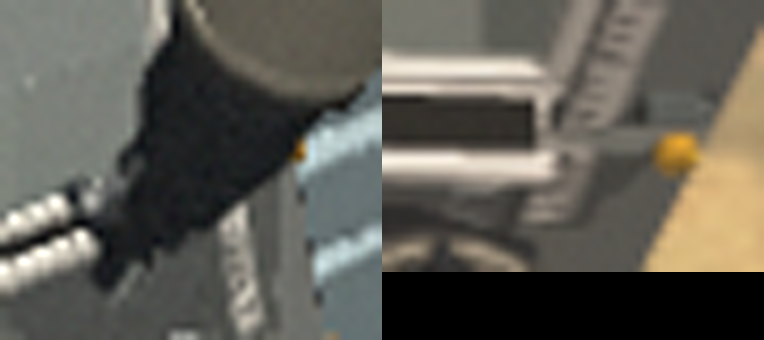

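In the top view the lip's end at crop (555,100–165) has reached the pointer's neighbourhood at (600,140). The tool hides the pointer in the scene view. I'll lower the finger off the lip, step aside to the right, and compare lip and pointer directly.

Emit:
jog_arm --pt "255 0.4 0 0.4 0" --pt "255 0.8 0 0.8 0" --pt "255 3 0 -1.5 0" --pt "255 3 0 -1.5 0" --pt "255 0 -5 0 0" --pt "255 0 -5 0 0" --pt "255 0 -5 0 0" --pt "255 0 0 0 0"

```text
time_s: 18.8
tcp_pos: [415.3, -268.4, 148.5]
ee_rot: [178.4, 25.8, 178.1]
force: [0.2, -0.9, -0.5]
finger_gap: 0.0
```

```bash
python3 mv.py; python3 lip.py L4; python3 - <<'E'
from lip import *
a=grab('scene','s5')
S=slope(cloud(a),R,o)
A=a['image'][155:195,285:330,::-1]; B=load('L4')['image'][182:214,325:370,::-1]
k=8.5
im=np.hstack([cv2.resize(A,None,fx=k,fy=k,interpolation=cv2.INTER_CUBIC),cv2.copyMakeBorder(cv2.resize(B,None,fx=k,fy=k,interpolation=cv2.INTER_CUBIC),0,68,0,0,cv2.BORDER_CONSTANT)])
cv2.imwrite('pics/l4.png',im)
for c in (a,load('L4')):
  for s in (192,195,198,201): print(s,[proj(c,world(s,y,n)).round(1).tolist()[0] for y,n in((-142,34),(-142,18),(-147,23))])
E
```

```text
t 18.8 tcp [ 415.3 -268.4  148.5] z [ 0.436  0.013 -0.9  ] tilt 25.9 x [-0.9   0.03 -0.44] F [ 0.2 -0.9 -0.5] q [ 51.   7. -16. 133. -36.  23. 155.] elbow [   1. -101.  833.] wr [ 267. -273.  454.]
left [129.1, 129.6, 127.1, 126.3, None] [201.2, 202.0, 200.5, 197.3, 198.7] right [128.5, 128.8, 127.8, 126.0, 123.0] [199.6, 200.7, 199.7, 197.6, 193.0]
192 [[312.1, 176.6], [309.4, 176.3], [311.2, 176.0]]
195 [[312.0, 175.9], [309.3, 175.6], [311.0, 175.3]]
198 [[311.9, 175.2], [309.2, 174.9], [310.9, 174.6]]
201 [[311.7, 174.4], [309.0, 174.2], [310.8, 173.9]]
192 [[344.4, 202.1], [343.7, 197.6], [345.6, 199.0]]
195 [[344.6, 201.6], [343.9, 197.1], [345.8, 198.5]]
198 [[344.8, 201.1], [344.1, 196.6], [346.0, 198.0]]
201 [[345.0, 200.6], [344.4, 196.1], [346.2, 197.5]]
```

View pics/l4.png

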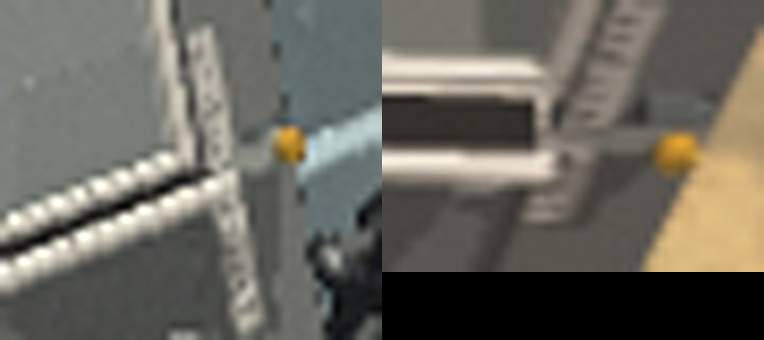

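In the scene crop the lip's end centres at (222,183) and the pointer tip is at (228,165). Comparing the two puts the lip about 4–5 mm short. I'll go back beneath it for a last small push.

Emit:
jog_arm --pt "255 0.1 4 0 0" --pt "255 0.1 4 0 0" --pt "255 -1.9 0 1.2 0" --pt "255 -1.9 0 1.2 0" --pt "255 -1.8 0 1.1 0" --pt "255 0 0 0 0"

```text
time_s: 19.5
tcp_pos: [483.7, -184.2, 142.9]
ee_rot: [178.4, 25.8, 178.6]
force: [-0.5, -0.3, 1.0]
finger_gap: -0.0
```

```bash
python3 - <<'E'
import numpy as np,subprocess
from plant import robot
p=robot.state()['tcp_pos']; d=np.array([490.8,-188.3,170.7])-p
print(subprocess.run(['python3','mv.py',','.join(map(str,d)),'3.42,0,9.4'],capture_output=True,text=True).stdout)
E
```

```text
t 19.5 tcp [ 483.7 -184.2  142.9] z [ 0.436  0.017 -0.9  ] tilt 25.9 x [-0.9   0.02 -0.44] F [-0.5 -0.3  1. ] q [ 37.   8. -19. 133. -24.  16. 131.] elbow [  36. -105.  831.] wr [ 336. -190.  448.]
world [ 7.08614652 -4.14680544 27.81338221] -> tool cm [-1.86 -0.34 -2.2 ] norm mm 29.0
world [3.42 0.   9.4 ] -> tool cm [-0.72  0.03 -0.7 ] norm mm 10.0
```

Emit:
jog_arm --pt "255 -0.7 0 -0.8 0" --pt "255 -0.7 0 -0.8 0" --pt "255 -0.46 0 -0.6 0" --pt "255 -0.16 0 -0.16 0" --pt "255 0 0 0 0"

```text
time_s: 20.0
tcp_pos: [489.2, -187.5, 173.5]
ee_rot: [178.4, 25.8, 178.4]
force: [-0.6, -0.0, 0.4]
finger_gap: 0.0
```

```bash
python3 mv.py 3.42,0,9.4; python3 lip.py L5
```

```text
t 20.0 tcp [ 489.2 -187.5  173.5] z [ 0.436  0.015 -0.9  ] tilt 25.9 x [-0.9   0.03 -0.44] F [-0.6 -0.   0.4] q [ 36.   6. -17. 131. -22.  21. 127.] elbow [ 15. -89. 835.] wr [ 341. -192.  479.]
world [3.42 0.   9.4 ] -> tool cm [-0.72  0.03 -0.7 ] norm mm 10.0
left [129.1, 129.6, 127.1, 126.3, None] [202.0, 202.4, 200.1, 197.5, 196.6] right [128.5, 128.8, 127.8, 126.0, 123.0] [200.5, 202.4, 200.5, 198.9, 195.2]
```

Emit:
jog_arm --pt "255 -0.15 0 -0.14 0" --pt "255 -0.15 0 -0.14 0" --pt "255 0 0 0 0"

```text
time_s: 20.35
tcp_pos: [490.4, -187.4, 176.5]
ee_rot: [178.4, 25.8, 178.3]
force: [-2.6, 0.3, 0.1]
finger_gap: -0.1
```

```bash
python3 lip.py L6
```

```text
left [129.1, 129.6, 127.1, 126.3, None] [204.9, 203.8, 203.1, 199.7, 199.2] right [128.5, 128.8, 127.8, 126.0, 123.0] [202.5, 203.0, 200.9, 202.5, 197.3]
```

Emit:
jog_arm --pt "255 -0.14 0 -0.14 0" --pt "255 0 0 0 0"

```text
time_s: 20.6
tcp_pos: [491.2, -187.4, 178.6]
ee_rot: [178.4, 25.8, 178.4]
force: [-4.6, 0.8, -0.9]
finger_gap: -0.3
```

Emit:
jog_arm --pt "255 0.4 0 0.4 0" --pt "255 0.8 0 0.8 0" --pt "255 3 0 -1.5 0" --pt "255 3 0 -1.5 0" --pt "255 0 -5 0 0" --pt "255 0 -4 0 0" --pt "255 0 0 0 0"

```text
time_s: 21.3
tcp_pos: [416.9, -280.8, 160.9]
ee_rot: [178.5, 25.9, 178.1]
force: [0.5, 0.7, -0.2]
finger_gap: -0.0
```

```bash
python3 mv.py; python3 lip.py L7; python3 - <<'E'
from lip import *
a=grab('scene','s7'); fr=[a]+[read_camera('scene') for _ in range(7)]; ft=[load('L7')]+[read_camera('top') for _ in range(7)]
A=np.mean([f['image'].astype(float) for f in fr],0); 
# averaged cloud for pointer tip & lip end
for nm,F in(('scene',fr),('top',ft)):
    Ss=np.nanmean([slope(cloud(f),R,o) for f in F],0)
    m=(Ss[...,1]<-144.5)&(Ss[...,1]>-162)&(Ss[...,2]>18)&(Ss[...,2]<29)&(Ss[...,0]>180)&(Ss[...,0]<215)
    q=Ss[m];print(nm,'ptr',len(q),q.mean(0).round(1),q[np.argsort(-q[:,1])][:8].round(0).tolist())
    m=(Ss[...,1]<-115)&(Ss[...,1]>-140)&(Ss[...,2]>14)&(Ss[...,2]<40)&(Ss[...,0]>180)&(Ss[...,0]<215)
    q=Ss[m];print(nm,'lip',len(q),[(k,np.percentile(q[(abs(q[:,2]-k)<2.5),0],[10,50,90]).round(1).tolist()) for k in (17,22,27,32,37) if (abs(q[:,2]-k)<2.5).sum()>3])
k=8.5
B=ft[0]['image'][182:214,325:370,::-1]
im=np.hstack([cv2.resize(a['image'][155:195,285:330,::-1],None,fx=k,fy=k,interpolation=cv2.INTER_CUBIC),cv2.copyMakeBorder(cv2.resize(B,None,fx=k,fy=k,interpolation=cv2.INTER_CUBIC),0,68,0,0,cv2.BORDER_CONSTANT)])
cv2.imwrite('pics/l7.png',im)
E
```

```text
t 21.3 tcp [ 416.9 -280.8  160.9] z [ 0.437  0.011 -0.9  ] tilt 25.9 x [-0.9   0.03 -0.44] F [ 0.5  0.7 -0.2] q [ 50.   7. -13. 132. -35.  25. 155.] elbow [ -1. -96. 834.] wr [ 269. -285.  466.]
left [129.1, 129.6, 127.1, 126.3, None] [207.0, 206.4, 205.3, 201.8, 204.5] right [128.5, 128.8, 127.8, 126.0, 123.0] [204.0, 204.5, 205.7, 203.0, 200.2]
scene ptr 3 [ 199.6 -158.2   22.2] [[201.0, -157.0, 20.0], [197.0, -157.0, 24.0], [200.0, -160.0, 22.0]]
scene lip 22 [(27, [204.8, 205.7, 206.5]), (32, [196.7, 202.0, 204.2]), (37, [195.0, 200.8, 202.7])]
top ptr 11 [ 198.5 -155.6   22.7] [[198.0, -147.0, 23.0], [198.0, -150.0, 23.0], [200.0, -153.0, 21.0], [198.0, -153.0, 23.0], [201.0, -156.0, 21.0], [198.0, -156.0, 23.0], [191.0, -158.0, 22.0], [202.0, -158.0, 22.0]]
top lip 64 [(17, [204.6, 205.2, 206.1]), (22, [203.3, 205.0, 205.9]), (27, [202.2, 204.2, 205.6]), (32, [202.9, 203.3, 204.1]), (37, [197.0, 199.5, 202.0])]<stdin>:6: RuntimeWarning: Mean of empty slice
```

View pics/l7.png

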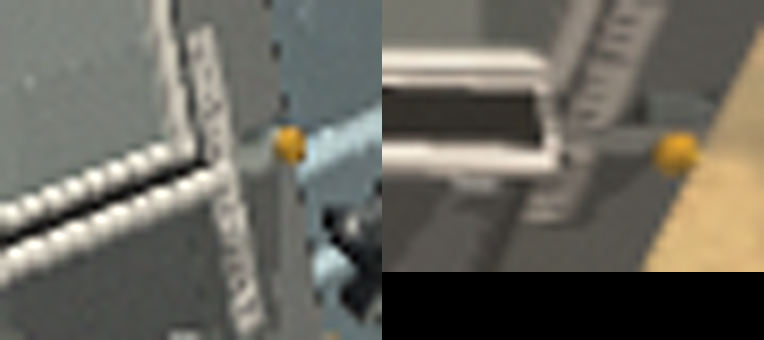

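By depth, the lip's end at mid-thickness is at s≈198.1 and the pointer tip at s≈198.5. The scene crop agrees, with the lip end near (220,176) and the pointer band extrapolating to (224,170). I'll do one quick check on the bolt, bystanders and contact, then hand in.

```bash
python3 - <<'E'
from h import *
b=load('top');c=read_camera('top'); d=np.abs(b['image'].astype(int)-c['image']).sum(2)>90
for n,(u,v,r) in dict(sander=(140,214,16),tape=(173,256,9),jar=(360,264,10),pot=(328,250,6),cork=(167,178,12),toppot=(345,130,7),clamp=(359,200,4)).items(): print(n,'changed px',int(d[v-r:v+r,u-r:u+r].sum()))
P=cloud(c); k=P[203:210,228:243].reshape(-1,3);k=k[(k[:,2]>163)&(k[:,0]<492)];print('knob y',k[:,1].min(),k[:,1].max())
print(robot.state()['force'].round(1),robot.state()['time_s'])
robot.sign_off()
E
```

```text
sander changed px 0
tape changed px 0
jar changed px 366
pot changed px 131
cork changed px 0
toppot changed px 0
clamp changed px 0
knob y 57.377729946263514 72.87952782519567
[-0.6  0.6 -0.4] 22.15
the job is handed in; nothing more can be done
```

The bolt is fully back and the window is up, with its lip level with the pointer to within about 1 mm by my measurements. I handed the job in at 22.2 s of the 42 s allowed.

- **Bolt:** I pushed the knob left with the shut fingertips. It slid at about 2–3 N and reached about 11 N at the stop. The last check had the knob spanning y 57–73, which is about 24.5 mm of travel and matches fully back.
- **Window:** The move tool has no tilt command, so I raised the arm to its wrist limit in free air to tilt the fingers forward. About 26° of tilt was left at the lip. With that, the finger pushed the lower front edge of the lip from below, rather than reaching flat under it. Contact force stayed under about 5 N, and nothing was gripped.
- **Level:** By depth from the top camera, the lip's end is at 198.1 mm up the slope and the pointer tip at 198.5 mm. The scene camera's points on the lip were too scattered for a separate figure. By eye, that view put the lip within about 2 mm of the mark.
- **Robot:** It stood clear of everything at hand-in, with the force reading near zero.

The pointer clamp, sander, tape measure, cork block and the pot on top showed no change in the images. I could not confirm the jar and paste pot: the pixels there changed, most likely because the arm was over them in that view. The gripper should have passed above them and I felt no contact. I did not check the work strip inside the cabinet.

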